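# Latch two lacquered mouldings into the drying rack

## Robot

A 6-joint arm with a two-finger parallel gripper is mounted at the origin on the work surface. World frame = base frame: x ahead of the robot, y to its left, z up, the work surface at z = 0. Lengths are in m, angles in rad, forces in N, time in s.
With the tool pointing down it reaches from about 0.35 to 0.85 m from the base axis. Payload 8.1 kg.
Tool frame: the origin (TCP) lies at the very end of the fingers, on their centre line; the grasp point (between the pads) lies 19 mm behind it; z points along the fingers, x is the direction in which the jaws open and shut, and the axes are right-handed (so a half turn about z gives the same grasp; the last joint's range is limited). The gripper opens to 93 mm and grips with 3 to 60 N. Pads are 15 mm wide; open, the fingers measure 128 mm over their backs; the gripper's body (75 mm by 188 mm) begins 65 mm behind the grasp point.
Start: joints at [1.11, 0.13, 1.488, -0, 1.523, -0.085], TCP at [0.22, 0.558, 0.219] pointing down, gripper open.
Joint ranges: [-2.96, 2.96], [-0.89, 2.26], [0.02, 2.5], [-1.34, 4.48], [0, 2.73], [-2.66, 2.66]. Speed limits (rad/s): [2.39, 2.39, 2.79, 3.14, 3.14, 3.14].

## Interface

Orientations are given as a unit quaternion [x, y, z, w].
In Python, from workcell import manip gives the robot as it stands. The module is installed in compiled form; this text tells all that it offers.
- The arm moves only by the tool send_rows, never from a script. Its argument "steps" is one flat list of numbers, 7 for each row, row after row: the turn, a rotation vector about the tool's x, y, z in rad, then the shift along the tool's x, y, z in m, then the opening, from 0 (shut) to 1 (fully open). A call has 1 to 20 rows; each row is the pose to reach, as a shift and turn from the pose measured when the call began, along the tool's axes at that moment; what a row does not reach only later rows make up. A row lasts 1/12 s, in which the tool goes at most 41.7 mm and 7.16 degrees, less where a joint would pass 70% of its speed; a pose out of reach is approached as far as the arm can. A call with a gripper value outside its range is refused whole. The fingers move at their own pace and stop on an object; "grip_force" is the grip in N (left out, the last holds). Time passes only in rows, so rows that repeat a pose let the fingers close. It gives the time, the measured TCP pose, the force and the opening at its end, in the units of the state.
- manip.get_obs(): the state, without advancing time (a new reading comes with each control period).
- manip.capture(name): name is "scene" or "top" or "wrist"; returns the picture (400x640x3 uint8, red, green, blue); there is no depth.
- manip.camera_model(name): a dict with "fx", "fy", "cx", "cy" (pixels), "world_from_camera" (4x4, takes a point from camera to world coordinates); the wrist camera has in their place "tool_from_camera" (4x4, takes a point from camera to tool coordinates, whose origin is the TCP and whose axes are the tool frame's). Camera axes: x right, y up, looking along -z (the intrinsics and any distortion apply to the point x, -y, -z); pixel columns grow to the right and rows downward; lengths in m; the calibration is good to about 2 mm. A picture is of the moment at which its call begins: read the wrist's pose just before it. camera_model takes no time and is no camera call.
- manip.hand_in(): hands the job in, once; it reports no verdict.
The state is a dict: "time": time; "q": joint angles; "joint_vel": joint speeds; "joint_torque": joint torques, N m; "tool_pos": TCP position; "orientation": TCP orientation; "wrist_force": force on the tool from outside, world axes, zero at the start; "ft_torque": the same for the moment, N m; "gripper_width": finger opening in m.
Only numpy, scipy, OpenCV 4.12 (cv2) and the standard library are available. Lean on these libraries where they do the work, as an engineer would, in place of code of your own. Each camera call takes 0.05 s, during which the arm holds its last target.

## Task

Load the red and the blue moulding into the drying rack, each into the bay of its own colour: press it down past the spring bolts until it lies flat on the bay floor and both bolts have snapped back over its ends, then let go. Lower the mouldings in, do not drop them, and leave the bare-wood moulding and everything else on the bench where it is.

Things in the scene. Friction and masses are not known exactly. Their poses are not given: they have to be found in the camera images.
- red: red-lacquered moulding sample, about 0.16 kg: flat base 130 long (x) x 56 wide (y) x 16 thick; along the middle of its top a straight-sided rib 84 long x 24 wide (22 over its last 6 mm), rib top 46 above the underside. Same both ways round. Origin: centre of the underside, z up
- blue: blue-lacquered moulding sample, about 0.16 kg: flat base 130 long (x) x 56 wide (y) x 16 thick; along the middle of its top a straight-sided rib 84 long x 24 wide (22 over its last 6 mm), rib top 46 above the underside. Same both ways round. Origin: centre of the underside, z up
- bay_red: red bay of the rack, length along x. Origin: centre of its underside, 12 mm above the bench. Floor top 10 above the origin. Pocket 134 x 60 between fixed walls up to 18 above the origin, flaring out 6 mm up to 27. A spring bolt overhangs each end. End blocks 50 high, 78 to 102 from the centre (bolt knobs to 116). When loaded, the moulding's origin is 10 above the bay's
- bay_blue: blue bay, the same as the red bay in all but colour; origin and axes alike
- bolt_red_near (a joint): spring bolt at the near (-x) end of the red bay: 0 = sprung out over the pocket (latched), up to 0.014 m as it is pushed outwards; spring 1 N at 0, 3.4 N at 0.014; steel, 22 wide; tip 59 mm from the bay centre; flat underside 28.5 above the bay's origin; bevelled top rises outwards from the tip to 48 high at 72 mm
- bolt_red_far (a joint): spring bolt at the far (+x) end of the red bay: 0 = sprung out over the pocket (latched), up to 0.014 m as it is pushed outwards; spring 1 N at 0, 3.4 N at 0.014; a moulding held level over the bay and pressed straight down wedges both bolts outwards (about 10 to 20 N in all), drops on the floor and they spring back over its base ends
- bolt_blue_near (a joint): spring bolt at the near (-x) end of the blue bay: 0 = sprung out over the pocket (latched), up to 0.014 m as it is pushed outwards; spring 1 N at 0, 3.4 N at 0.014; steel, 22 wide; tip 59 mm from the bay centre; flat underside 28.5 above the bay's origin; bevelled top rises outwards from the tip to 48 high at 72 mm
- bolt_blue_far (a joint): spring bolt at the far (+x) end of the blue bay: 0 = sprung out over the pocket (latched), up to 0.014 m as it is pushed outwards; spring 1 N at 0, 3.4 N at 0.014; a moulding held level over the bay and pressed straight down wedges both bolts outwards (about 10 to 20 N in all), drops on the floor and they spring back over its base ends
- wood: bare-wood moulding of the same shape and origin, already latched in the bare-wood bay, to be left there
- rack: plywood base board of the rack, 236 (x) x 252 (y) x 12 mm, fixed to the bench, with the three bays (red, blue, bare wood) side by side along its y in any order. Origin: centre of its underside
- thinner: slim bottle, 34 mm diameter, 95 high, stands between the two loose mouldings; origin at the centre of its underside
- stain: small stain pot, 40 mm diameter, 80 high, stands beside the rack; origin at the centre of its underside
- tin: lacquer tin, 74 mm diameter, 90 high; origin at the centre of its underside
- jar: amber jar, 60 mm diameter, 75 high; origin at the centre of its underside
- sandblock: cork sanding block 70 x 40 x 26 mm; origin at the centre of its underside
- tape: roll of yellow tape lying flat, 90 mm across, 24 high; origin at the centre of its underside
- cup: white open cup, 72 mm across, 85 high; origin at the centre of its underside
- brush: paint brush 180 mm long lying on the bench
Things that resemble listed ones, but are neither listed nor needed, are in the scene too. Leave any orange look-alike of the red alone.

How it is judged:
By the outcome, as a careful person would: the job done as asked, in the order asked, and still so for the second after the job is handed in, with the robot touching nothing.
It also fails if it takes over 54 s, if anything falls off the work surface, if the arm or the gripper's body presses on something with over 40 N, if the wrist force passes 120 N, or if a joint passes its speed limit or range.

## Working session

There is one attempt and no reset: what is moved stays moved. The work goes in short steps, Python scripts to look and compute and a tool call to move; the robot and the scene stay as the last step left them, time stands still between calls to the robot, and variables do not carry over. Pictures are saved under pics/ and viewed, and the job is handed in when it is done.

Besides the shell and the picture viewer there is one more tool, called after "Request:" as name(argument=value, ...), one argument or row to a line, values as JSON. send_rows: Moves the arm, as the interface text tells. Its arguments: {"type":"object","properties":{"steps":{"type":"array","items":{"type":"number"}},"grip_force":{"type":"number"}},"required":["steps"]}

```bash
mkdir -p pics; python3 - <<'E'
from workcell import manip
import cv2,numpy as np
np.set_printoptions(precision=4,suppress=True)
print(manip.get_obs())
for n in("scene","top"):
    m=manip.camera_model(n);print(n,m)
    cv2.imwrite(f"pics/{n}0.png",manip.capture(n)[:,:,::-1])
print(manip.camera_model("wrist"))
E
```

```text
{'time': 0.0, 'q': array([ 1.1096,  0.1312,  1.4893, -0.    ,  1.523 , -0.0854]), 'joint_vel': array([-0.0004, -0.0004,  0.0007, -0.0006, -0.001 , -0.0016]), 'joint_torque': array([ -0.0024, -55.9845, -49.1755,   0.0767,   0.0354,  -0.0001]), 'tool_pos': array([0.2199, 0.5576, 0.2176]), 'orientation': array([ 0.8267,  0.5626, -0.0008,  0.0005]), 'wrist_force': array([-0.5572,  0.1381,  0.2136]), 'ft_torque': array([-0.0715,  0.0418,  0.0012]), 'gripper_width': 0.09263254266312806}
scene {'fx': 474.3489891494686, 'fy': 474.3489891494686, 'cx': 317.15437067646457, 'cy': 197.22028757001848, 'world_from_camera': array([[ 0.6011, -0.5094,  0.6157,  1.4294],
       [ 0.7992,  0.3802, -0.4656, -0.7851],
       [ 0.0031,  0.772 ,  0.6356,  0.9896],
       [ 0.    ,  0.    ,  0.    ,  1.    ]])}
top {'fx': 478.8662931123175, 'fy': 478.8662931123175, 'cx': 319.3421695406995, 'cy': 204.55373579995475, 'world_from_camera': array([[-0.0033,  0.9842, -0.1773,  0.214 ],
       [-0.9999, -0.005 , -0.0095, -0.1059],
       [-0.0102,  0.1772,  0.9841,  1.7595],
       [ 0.    ,  0.    ,  0.    ,  1.    ]])}
{'fx': 298.9927726203036, 'fy': 298.9927726203036, 'cx': 320.11936944038393, 'cy': 196.77358025678785, 'tool_from_camera': array([[ 1.    , -0.0011, -0.0006,  0.0003],
       [-0.0012, -0.9612, -0.2759, -0.0772],
       [-0.0002,  0.2759, -0.9612, -0.165 ],
       [ 0.    ,  0.    ,  0.    ,  1.    ]])}
```

View pics/scene0.png

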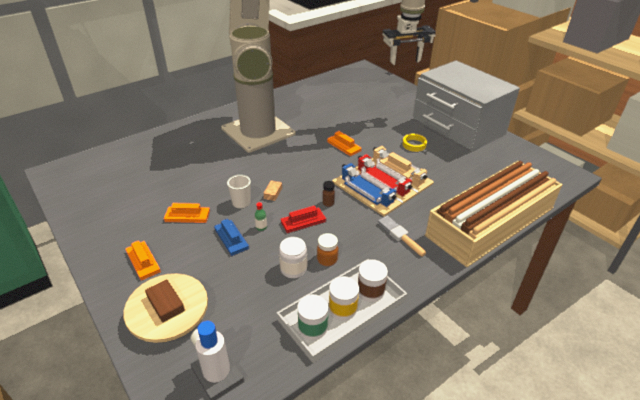

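View pics/top0.png

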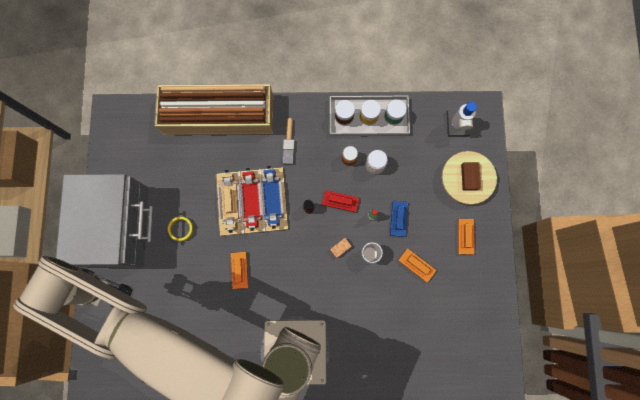

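The overview shows the rack at top (252,202), with wood, red and blue bays from left to right. The loose red is at (341,201) and the loose blue at (399,218). The orange look-alikes are at (239,270), (417,265) and (466,236). I'll enlarge next.

```bash
python3 - <<'E'
import cv2
a=cv2.imread("pics/top0.png")
cv2.imwrite("pics/c1.png",cv2.resize(a[155:245,205:300],None,fx=8,fy=6.6,interpolation=cv2.INTER_CUBIC) if 0 else cv2.resize(a[160:242,208:298],None,fx=7,fy=7,interpolation=cv2.INTER_CUBIC))
cv2.imwrite("pics/c2.png",cv2.resize(a[180:260,310:420],None,fx=7,fy=7,interpolation=cv2.INTER_CUBIC))
E
```

```text
(no output)
```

View pics/c1.png

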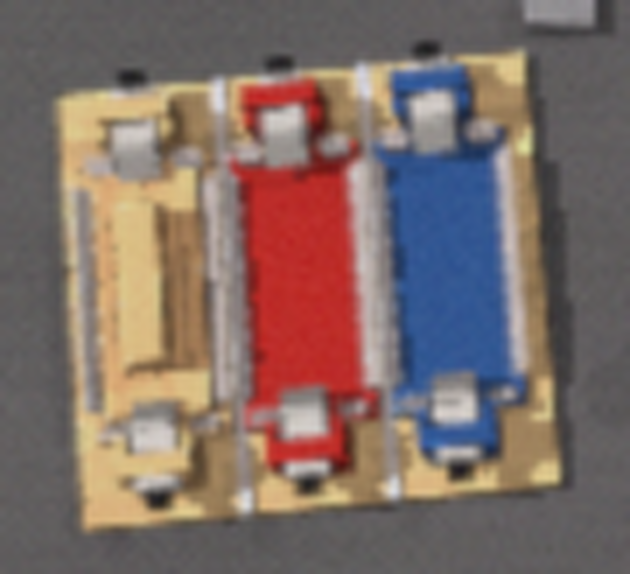

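View pics/c2.png

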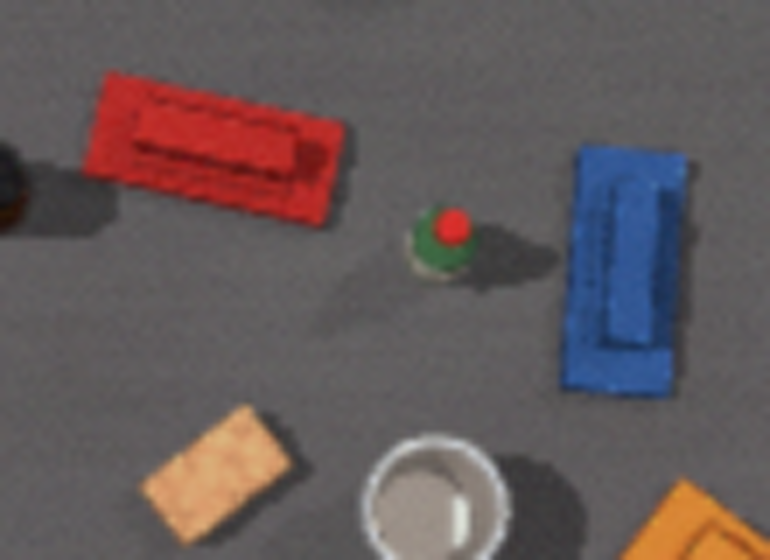

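```bash
cat > h.py <<'E'
from workcell import manip
import numpy as np
np.set_printoptions(precision=4,suppress=True)
def ray(cam,uv,z,T=None):
    m=manip.camera_model(cam); T=m["world_from_camera"] if T is None else T
    uv=np.atleast_2d(np.array(uv,float))
    d=np.c_[(uv[:,0]-m["cx"])/m["fx"],-(uv[:,1]-m["cy"])/m["fy"],-np.ones(len(uv))]@T[:3,:3].T
    o=T[:3,3]; s=(z-o[2])/d[:,2]
    return o+d*s[:,None]
def proj(cam,P,T=None):
    m=manip.camera_model(cam); T=m["world_from_camera"] if T is None else T
    p=(np.atleast_2d(P)-T[:3,3])@T[:3,:3]
    return np.c_[m["cx"]+m["fx"]*p[:,0]/-p[:,2], m["cy"]+m["fy"]*p[:,1]/p[:,2]]
def crop(uv,off,s): return (np.array(uv,float)+.5)/s-.5+np.array(off)
E
python3 - <<'E'
from h import *
def rep(n,uv,off,z):
    P=ray("top",crop(uv,off,7),z)[:,:2]
    e=np.diff(np.vstack([P,P[:1]]),axis=0)
    print(n,"c",P.mean(0),"len",np.linalg.norm(e,axis=1),"ang",np.degrees(np.arctan2(e[:,1],e[:,0])));print(P)
rep("red",[(107,72),(347,122),(322,228),(85,175)],(310,180),.016)
rep("blue",[(578,145),(688,153),(670,397),(561,389)],(310,180),.016)
rep("rack",[(55,98),(525,52),(563,485),(83,530)],(208,160),.012)
print(ray("top",crop([(440,252)],(310,180),7),0), ray("top",[(308,209)],0.08))
print(ray("top",crop([(220,475)],(310,180),7),0.026))
E
```

```text
red c [ 0.5415 -0.1667] len [0.1299 0.0585 0.128  0.0568] ang [-102.3282  165.9871   76.9088  -12.1109]
[[ 0.5835 -0.1098]
 [ 0.5557 -0.2367]
 [ 0.4989 -0.2226]
 [ 0.5279 -0.0979]]
blue c [ 0.4757 -0.3807] len [0.0581 0.1301 0.0568 0.1301] ang [-94.5452 173.8135  85.5154  -5.6291]
[[ 0.5427 -0.3585]
 [ 0.5381 -0.4164]
 [ 0.4088 -0.4024]
 [ 0.4132 -0.3457]]
rack c [0.5442 0.1638] len [0.2536 0.2356 0.2529 0.2343] ang [ -84.5761 -174.5432   95.1332    5.6211]
[[0.6491 0.3013]
 [0.6731 0.0489]
 [0.4385 0.0265]
 [0.4159 0.2784]]
[[ 0.4883 -0.286   0.    ]] [[ 0.5006 -0.0493  0.08  ]]
[[ 0.3682 -0.167   0.026 ]]
```

```bash
cat >> h.py <<'E'
from scipy.spatial.transform import Rotation as Ro
def Rdown(yaw):
    c,s=np.cos(yaw),np.sin(yaw); x=np.array([c,s,0]); z=np.array([0,0,-1.]); return np.c_[x,np.cross(z,x),z]
def go(x,y,z,yawdeg):
    o=manip.get_obs(); R0=Ro.from_quat(o["orientation"]).as_matrix(); p=o["tool_pos"]
    print("t",round(o["time"],2),"at",p,"yaw",np.degrees(np.arctan2(R0[1,0],R0[0,0])),"tilt",np.degrees(R0[:2,2]),"F",o["wrist_force"],"w",o["gripper_width"])
    print("turn",Ro.from_matrix(R0.T@Rdown(np.radians(yawdeg))).as_rotvec(),"shift",R0.T@(np.array([x,y,z])-p))
def wristT(o):
    T=np.eye(4);T[:3,:3]=Ro.from_quat(o["orientation"]).as_matrix();T[:3,3]=o["tool_pos"]
    return T@manip.camera_model("wrist")["tool_from_camera"]
def wpic(name):
    import cv2
    o=manip.get_obs(); im=manip.capture("wrist"); cv2.imwrite(f"pics/{name}.png",im[:,:,::-1]); np.save(f"pics/{name}.npy",wristT(o)); print("t",o["time"],o["tool_pos"])
def wfit(name,uv,z):
    P=ray("wrist",uv,z,np.load(f"pics/{name}.npy"))[:,:2]
    e=np.diff(np.vstack([P,P[:1]]),axis=0)
    print("c",P.mean(0),"len",np.linalg.norm(e,axis=1),"ang",np.degrees(np.arctan2(e[:,1],e[:,0])));print(P)
E
python3 -c "
from h import *
go(.5415,-.1667,.2,-12.7)"
```

```text
t 0.1 at [0.22   0.5577 0.2177] yaw 68.46686285527923 tilt [-0.0426 -0.0864] F [-0.5604 -0.5979 -0.3996] w 0.09326621744798182
turn [0.0011 0.0015 1.4166] shift [-0.5558  0.565   0.0185]
```

Request:
send_rows(
  steps=[0.001,0.0015,1.417,-0.556,0.565,0.0185,0.7,0.001,0.0015,1.417,-0.556,0.565,0.0185,0.7,0.001,0.0015,1.417,-0.556,0.565,0.0185,0.7,0.001,0.0015,1.417,-0.556,0.565,0.0185,0.7,0.001,0.0015,1.417,-0.556,0.565,0.0185,0.7,0.001,0.0015,1.417,-0.556,0.565,0.0185,0.7,0.001,0.0015,1.417,-0.556,0.565,0.0185,0.7,0.001,0.0015,1.417,-0.556,0.565,0.0185,0.7,0.001,0.0015,1.417,-0.556,0.565,0.0185,0.7,0.001,0.0015,1.417,-0.556,0.565,0.0185,0.7,0.001,0.0015,1.417,-0.556,0.565,0.0185,0.7,0.001,0.0015,1.417,-0.556,0.565,0.0185,0.7,0.001,0.0015,1.417,-0.556,0.565,0.0185,0.7,0.001,0.0015,1.417,-0.556,0.565,0.0185,0.7,0.001,0.0015,1.417,-0.556,0.565,0.0185,0.7,0.001,0.0015,1.417,-0.556,0.565,0.0185,0.7,0.001,0.0015,1.417,-0.556,0.565,0.0185,0.7,0.001,0.0015,1.417,-0.556,0.565,0.0185,0.7,0.001,0.0015,1.417,-0.556,0.565,0.0185,0.7,0.001,0.0015,1.417,-0.556,0.565,0.0185,0.7],
)

```text
time: 1.77
tool_pos: [0.5421, -0.1729, 0.198]
orientation: [0.994, -0.113, -0.001, 0.001]
wrist_force: [0.4, 0.5, 1.0]
gripper_width: 0.0652
```

```bash
python3 -c "
from h import *
go(.5415,-.1667,.2,-12.7)"
```

```text
t 1.77 at [ 0.5421 -0.1729  0.198 ] yaw -12.973547270382126 tilt [-0.1106 -0.0836] F [0.3609 0.4848 1.0069] w 0.06523275512242865
turn [ 0.0019  0.0016 -0.0048] shift [-0.0019 -0.006  -0.002 ]
```

```bash
python3 -c "
from h import *
print(manip.get_obs()['joint_vel'])
wpic('w1')"
```

```text
[ 0.0452 -0.036   0.0357  0.0334  0.0385  0.0583]
t 1.7667 [ 0.5421 -0.1729  0.198 ]
```

View pics/w1.png

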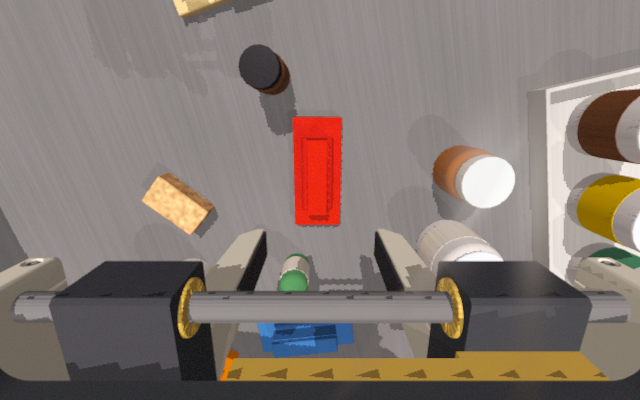

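The wrist view shows red at (317,172), the stain pot at (264,68), the bottle at (293,280) and the sanding block at (178,203). Red lies nearly along the image's vertical.

```bash
python3 - <<'E'
import cv2
a=cv2.imread("pics/w1.png")
cv2.imwrite("pics/w1c.png",cv2.resize(a[107:235,277:357],None,fx=4.5,fy=4.5,interpolation=cv2.INTER_CUBIC))
E
```

```text
(no output)
```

View pics/w1c.png

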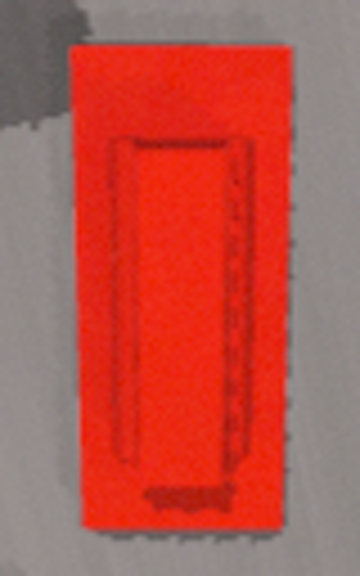

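```bash
python3 - <<'E'
from h import *
wfit("w1",crop([(70,45),(293,45),(287,528),(82,529)],(277,107),4.5),.016)
wfit("w1",crop([(135,145),(228,145),(230,487),(139,487)],(277,107),4.5),.046)
E
```

```text
c [ 0.5397 -0.1659] len [0.0555 0.1286 0.0565 0.1289] ang [ -12.9031 -102.4937  167.4213   77.0814]
[[ 0.5268 -0.0969]
 [ 0.5809 -0.1093]
 [ 0.5531 -0.2348]
 [ 0.498  -0.2225]]
c [ 0.5401 -0.1655] len [0.0216 0.0841 0.0227 0.0841] ang [ -12.8982 -102.1843  167.1201   77.058 ]
[[ 0.5387 -0.1221]
 [ 0.5597 -0.1269]
 [ 0.542  -0.2091]
 [ 0.5199 -0.204 ]]
```

```bash
python3 -c "
from h import *
go(.540,-.1657,.0185,-12.8)"
```

```text
t 1.82 at [ 0.5413 -0.1703  0.1982] yaw -12.961430481689394 tilt [-0.1414  0.0179] F [-0.4786  0.3332  0.6018] w 0.06555167631442678
turn [ 0.0002  0.0025 -0.0028] shift [-0.0019 -0.0042  0.1797]
```

Align sideways first, then descend and settle.

Request:
send_rows(
  steps=[0,0.0025,-0.003,-0.002,-0.004,0.03,0.7,0,0.0025,-0.003,-0.002,-0.004,0.06,0.7,0,0.0025,-0.003,-0.002,-0.004,0.09,0.7,0,0.0025,-0.003,-0.002,-0.004,0.12,0.7,0,0.0025,-0.003,-0.002,-0.004,0.145,0.7,0,0.0025,-0.003,-0.002,-0.004,0.16,0.7,0,0.0025,-0.003,-0.002,-0.004,0.17,0.7,0,0.0025,-0.003,-0.002,-0.004,0.176,0.7,0,0.0025,-0.003,-0.002,-0.004,0.1795,0.7,0,0.0025,-0.003,-0.002,-0.004,0.1795,0.7,0,0.0025,-0.003,-0.002,-0.004,0.1795,0.7],
)

```text
time: 2.73
tool_pos: [0.5407, -0.1661, 0.0199]
orientation: [0.994, -0.111, 0.001, 0.0]
wrist_force: [-0.3, -0.6, 0.7]
gripper_width: 0.0652
```

```bash
python3 -c "
from h import *
go(.540,-.1657,.0185,-12.8); wpic('w2')"
```

```text
t 2.73 at [ 0.5407 -0.1661  0.0199] yaw -12.782149533550083 tilt [ 0.0871 -0.0489] F [-0.3431 -0.6354  0.6778] w 0.0652277647628174
turn [ 0.0005 -0.0017  0.0003] shift [-0.0007 -0.0002  0.0014]
t 2.7333 [ 0.5407 -0.1661  0.0199]
```

View pics/w2.png

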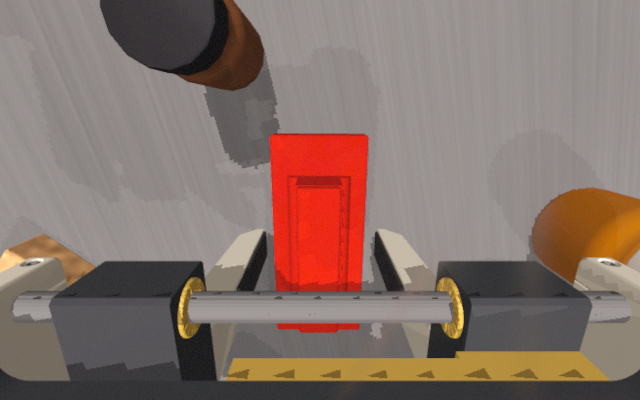

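The rib is centred between the fingers at about (320,240), so I'll close.

Request:
send_rows(
  steps=[0,0,0,0,0,0.001,0,0,0,0,0,0,0.001,0,0,0,0,0,0,0.001,0,0,0,0,0,0,0.001,0,0,0,0,0,0,0.001,0,0,0,0,0,0,0.001,0,0,0,0,0,0,0.001,0,0,0,0,0,0,0.001,0],
  grip_force=50,
)

```text
time: 3.45
tool_pos: [0.5407, -0.1662, 0.019]
orientation: [0.994, -0.111, 0.001, 0.0]
wrist_force: [-0.7, 1.0, -0.1]
gripper_width: 0.0236
```

```bash
python3 -c "
from h import *
go(.5442,.1638,.17,-84.65)"
```

```text
t 3.45 at [ 0.5407 -0.1662  0.019 ] yaw -12.785275035399058 tilt [ 0.0952 -0.053 ] F [-0.746   1.0494 -0.0883] w 0.023588047583994538
turn [-0.0007 -0.0019  1.2543] shift [-0.0694 -0.3225 -0.1513]
```

Request:
send_rows(
  steps=[0,-0.002,0,0,0,-0.02,0,0,-0.002,0,0,0,-0.05,0,0,-0.002,0,0,0,-0.09,0,0,-0.002,0,0,0,-0.12,0,0,-0.002,0,0,0,-0.15,0,0,-0.002,0,-0.01,-0.03,-0.18,0,0,-0.002,0,-0.017,-0.067,-0.2,0,0,-0.002,0,-0.025,-0.1,-0.2,0,0,-0.002,0,-0.031,-0.133,-0.2,0,0,-0.002,0,-0.038,-0.166,-0.2,0,0,-0.002,0,-0.038,-0.166,-0.2,0,0,-0.002,0,-0.038,-0.166,-0.2,0,0,-0.002,0,-0.038,-0.166,-0.2,0,0,-0.002,0,-0.038,-0.166,-0.2,0],
)

```text
time: 4.62
tool_pos: [0.54, 0.0033, 0.2186]
orientation: [0.994, -0.112, -0.0, 0.0]
wrist_force: [-0.7, -0.7, -1.4]
gripper_width: 0.0239
```

```bash
python3 -c "
from h import *
go(.5442,.1638,.17,-84.65); wpic('w3')"
```

```text
t 4.62 at [0.54   0.0033 0.2186] yaw -12.840060680694538 tilt [-0.0476 -0.0502] F [-0.6956 -0.728  -1.4426] w 0.023875795324063087
turn [ 0.0013 -0.0001  1.2533] shift [-0.0315 -0.1575  0.0484]
t 4.6167 [0.54   0.0033 0.2186]
```

View pics/w3.png

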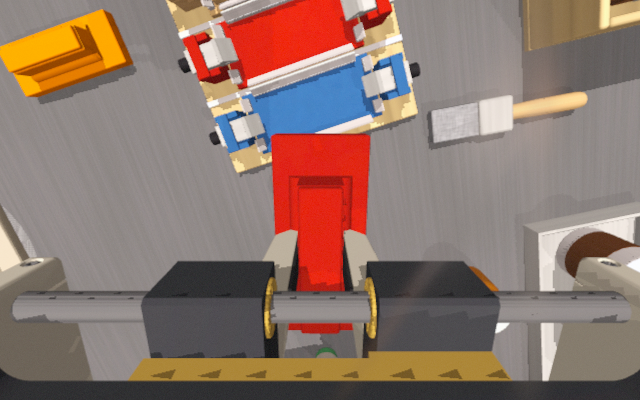

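Red is held level. The rack is in view, with the blue bay at (310,100) and the red bay at (297,40). I'll zoom in for blue now and move on for red.

Request:
send_rows(
  steps=[0,0,0,-0.009,-0.04,0,0,0,0,0,-0.018,-0.078,0,0,0,0,0,-0.018,-0.078,0,0,0,0,0,-0.018,-0.078,0,0,0,0,0,-0.018,-0.078,0,0],
)

```text
time: 5.08
tool_pos: [0.5399, 0.0822, 0.2184]
orientation: [0.994, -0.112, -0.0, 0.001]
wrist_force: [0.7, 0.2, -1.4]
gripper_width: 0.0235
```

```bash
python3 - <<'E'
from h import *
import cv2
wpic('w4')
a=cv2.imread("pics/w3.png");cv2.imwrite("pics/w3c.png",cv2.resize(a[0:180,170:430],None,fx=3,fy=3,interpolation=cv2.INTER_CUBIC))
a=cv2.imread("pics/w4.png");cv2.imwrite("pics/w4c.png",cv2.resize(a[0:180,170:430],None,fx=3,fy=3,interpolation=cv2.INTER_CUBIC))
E
```

```text
t 5.0833 [0.5399 0.0822 0.2184]
```

View pics/w3c.png

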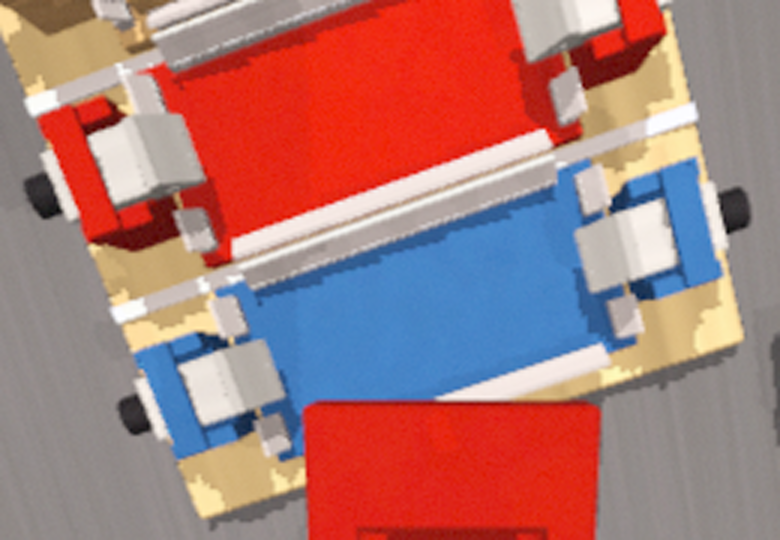

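View pics/w4c.png

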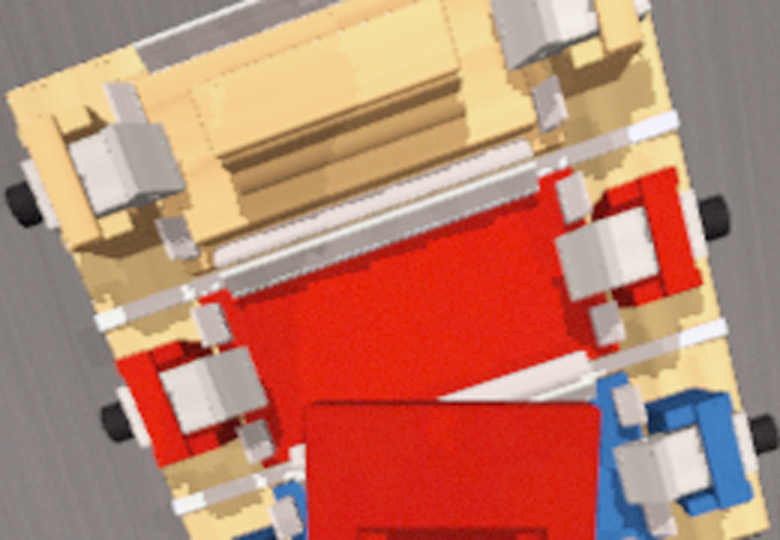

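```bash
python3 - <<'E'
from h import *
for z in(.0405,.043):
  for n,uv in(("w4",[(247,348),(556,238),(572,297),(268,400)]),("w3",[(265,340),(575,232),(591,290),(287,396)])):
    print(n,z);wfit(n,crop(uv,(170,0),3),z)
E
```

```text
w4 0.0405
c [0.5422 0.1648] len [0.1189 0.021  0.1184 0.02  ] ang [   5.7683  -84.947  -174.7608   96.7407]
[[0.482  0.169 ]
 [0.6003 0.181 ]
 [0.6022 0.16  ]
 [0.4843 0.1492]]
w3 0.0405
c [0.5494 0.0867] len [0.1187 0.0207 0.1184 0.0214] ang [   5.4464  -84.3149 -174.2175   96.5483]
[[0.4892 0.0915]
 [0.6073 0.1028]
 [0.6094 0.0822]
 [0.4916 0.0702]]
w4 0.043
c [0.5423 0.1648] len [0.1181 0.0209 0.1175 0.0198] ang [   5.7683  -84.947  -174.7608   96.7407]
[[0.4825 0.1689]
 [0.6    0.1808]
 [0.6018 0.16  ]
 [0.4848 0.1493]]
w3 0.043
c [0.5494 0.0866] len [0.1178 0.0205 0.1175 0.0212] ang [   5.4464  -84.3149 -174.2175   96.5483]
[[0.4897 0.0914]
 [0.607  0.1026]
 [0.609  0.0821]
 [0.4921 0.0703]]
```

```bash
python3 -c "
from h import *
go(.5422,.1648,.12,-84.6)"
```

```text
t 5.13 at [0.5399 0.0818 0.2184] yaw -12.940704713907772 tilt [-0.0559 -0.0798] F [-0.1597 -0.2083 -1.5371] w 0.0235669042715057
turn [ 0.0018 -0.0004  1.2507] shift [-0.0163 -0.0815  0.0983]
```

Request:
send_rows(
  steps=[0.002,0,1.251,-0.016,-0.0815,0,0,0.002,0,1.251,-0.016,-0.0815,0,0,0.002,0,1.251,-0.016,-0.0815,0,0,0.002,0,1.251,-0.016,-0.0815,0,0,0.002,0,1.251,-0.016,-0.0815,0,0,0.002,0,1.251,-0.016,-0.0815,0,0,0.002,0,1.251,-0.016,-0.0815,0,0,0.002,0,1.251,-0.016,-0.0815,0,0,0.002,0,1.251,-0.016,-0.0815,0.02,0,0.002,0,1.251,-0.016,-0.0815,0.05,0,0.002,0,1.251,-0.016,-0.0815,0.08,0,0.002,0,1.251,-0.016,-0.0815,0.098,0,0.002,0,1.251,-0.016,-0.0815,0.098,0,0.002,0,1.251,-0.016,-0.0815,0.098,0,0.002,0,1.251,-0.016,-0.0815,0.098,0],
)

```text
time: 6.38
tool_pos: [0.5438, 0.164, 0.122]
orientation: [0.739, -0.674, 0.001, -0.001]
wrist_force: [0.3, 0.6, -1.0]
gripper_width: 0.0238
```

```bash
python3 -c "
from h import *
go(.5422,.1648,.08,-84.6);wpic('w5')"
```

```text
t 6.38 at [0.5438 0.164  0.122 ] yaw -84.67768612950815 tilt [0.1423 0.0066] F [ 0.3076  0.5881 -0.9587] w 0.023758418150203686
turn [-0.0025 -0.0001 -0.0014] shift [-0.001   0.0016  0.042 ]
t 6.3833 [0.5438 0.164  0.122 ]
```

View pics/w5.png

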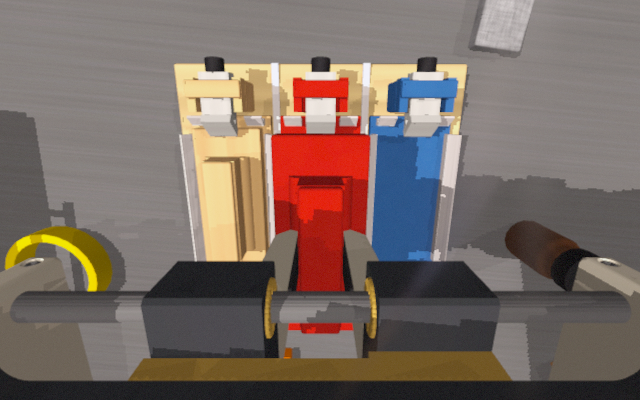

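Red is lined up under the red bolt: moulding centre x≈320, bolt x≈320. I'll lower it to just above the bolts.

Request:
send_rows(
  steps=[-0.002,0,-0.001,-0.001,0.0015,0.01,0,-0.002,0,-0.001,-0.001,0.0015,0.025,0,-0.002,0,-0.001,-0.001,0.0015,0.038,0,-0.002,0,-0.001,-0.001,0.0015,0.045,0,-0.002,0,-0.001,-0.001,0.0015,0.047,0,-0.002,0,-0.001,-0.001,0.0015,0.047,0,-0.002,0,-0.001,-0.001,0.0015,0.047,0],
)

```text
time: 7.02
tool_pos: [0.543, 0.1653, 0.076]
orientation: [0.74, -0.673, 0.001, -0.001]
wrist_force: [0.2, -0.4, -1.8]
gripper_width: 0.0233
```

```bash
python3 -c "
from h import *
go(.5422,.1648,.0405,-84.6)"
```

```text
t 7.02 at [0.543  0.1653 0.076 ] yaw -84.59868441877785 tilt [0.1203 0.0168] F [ 0.2199 -0.3763 -1.7669] w 0.023347635142534517
turn [-0.0021  0.0001  0.    ] shift [0.0004 0.0009 0.0355]
```

Request:
send_rows(
  steps=[-0.002,0,0,0.0004,0.001,0.004,0,-0.002,0,0,0.0004,0.001,0.008,0,-0.002,0,0,0.0004,0.001,0.012,0,-0.002,0,0,0.0004,0.001,0.016,0,-0.002,0,0,0.0004,0.001,0.02,0,-0.002,0,0,0.0004,0.001,0.023,0,-0.002,0,0,0.0004,0.001,0.026,0,-0.002,0,0,0.0004,0.001,0.026,0],
)

```text
time: 7.68
tool_pos: [0.5414, 0.1647, 0.0488]
orientation: [0.74, -0.673, -0.0, 0.001]
wrist_force: [0.8, 0.7, -3.6]
gripper_width: 0.0234
```

```bash
python3 -c "
from h import *
go(.5422,.1648,.0405,-84.6)"
```

```text
t 7.68 at [0.5414 0.1647 0.0488] yaw -84.6011975048598 tilt [-0.081  -0.0079] F [ 0.7815  0.7373 -3.6202] w 0.02338567910306656
turn [ 0.0014 -0.     -0.    ] shift [-0.0001 -0.0008  0.0083]
```

Request:
send_rows(
  steps=[0.001,0,0,0,-0.0005,0.003,0,0.001,0,0,0,-0.0005,0.006,0,0.001,0,0,0,-0.0005,0.008,0,0.001,0,0,0,-0.0005,0.009,0,0.001,0,0,0,-0.0005,0.01,0,0.001,0,0,0,-0.0005,0.01,0],
)

```text
time: 8.18
tool_pos: [0.5416, 0.1647, 0.041]
orientation: [0.74, -0.673, -0.0, 0.001]
wrist_force: [-12.2, -3.5, 22.6]
gripper_width: 0.0235
```

```bash
python3 - <<'E'
from h import *
import cv2
go(.5422,.1648,.0405,-84.6);wpic('w6')
for n in("scene","top"): cv2.imwrite(f"pics/{n}1.png",manip.capture(n)[:,:,::-1])
a=cv2.imread("pics/scene1.png");cv2.imwrite("pics/s1c.png",cv2.resize(a[130:220,320:445],None,fx=6,fy=6,interpolation=cv2.INTER_CUBIC))
E
```

```text
t 8.18 at [0.5416 0.1647 0.041 ] yaw -84.58885359267136 tilt [-0.0726 -0.0244] F [-12.1806  -3.4816  22.6142] w 0.023457086794841184
turn [ 0.0013 -0.0003  0.0002] shift [-0.0001 -0.0006  0.0005]
t 8.1833 [0.5416 0.1647 0.041 ]
```

View pics/w6.png

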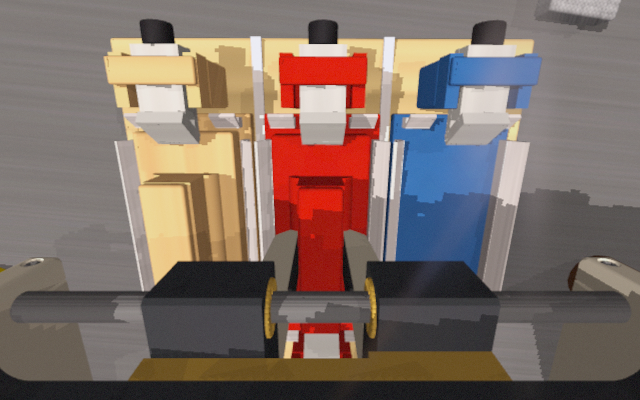

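View pics/s1c.png

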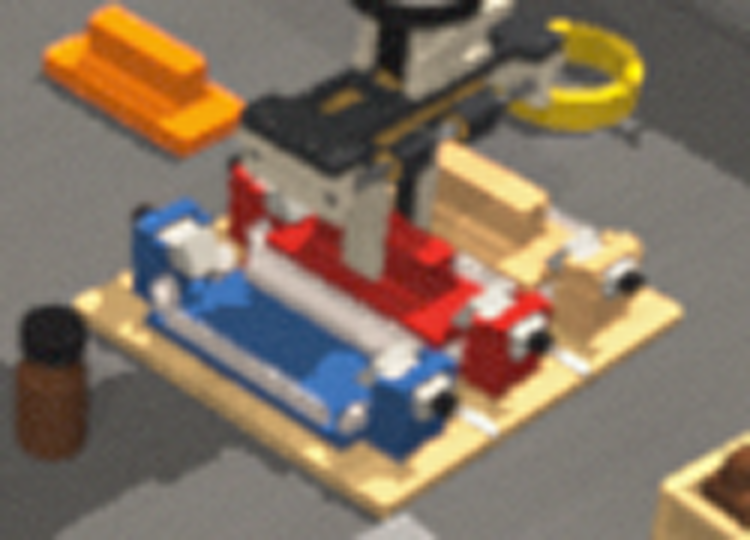

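```bash
python3 - <<'E'
import cv2
a=cv2.imread("pics/w6.png")
cv2.imwrite("pics/w6a.png",cv2.resize(a[10:200,240:400],None,fx=3,fy=3,interpolation=cv2.INTER_CUBIC))
cv2.imwrite("pics/w6b.png",cv2.resize(a[300:380,260:380],None,fx=6,fy=6,interpolation=cv2.INTER_CUBIC))
E
```

```text
(no output)
```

View pics/w6a.png

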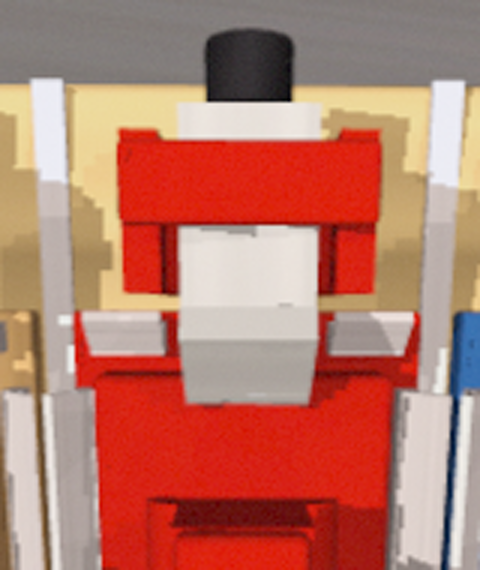

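View pics/w6b.png

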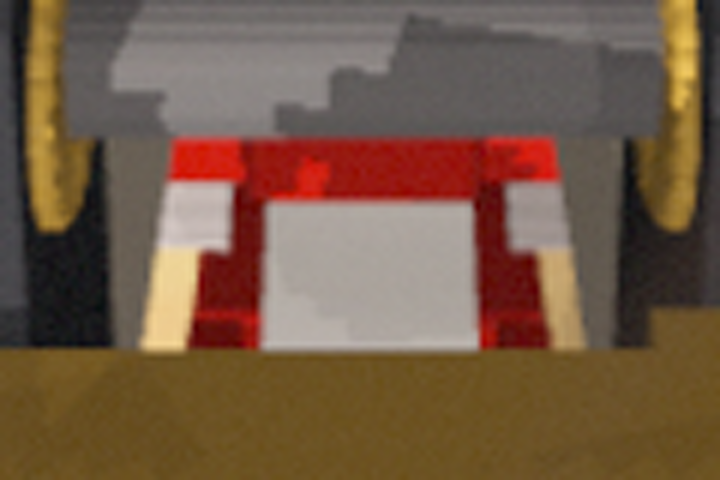

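```bash
python3 - <<'E'
from h import *
T=np.load("pics/w6.npy");a=np.radians(5.4);u=np.array([np.cos(a),np.sin(a)]);c=np.array([.5422,.1648])
for s in(.059,.065,-.059,-.065):
    for z in (.038,.0405): print(s,z,proj("wrist",np.r_[c+s*u,z],T))
E
```

```text
0.059 0.038 [[320.8339 142.4541]]
0.059 0.0405 [[320.8454 142.9195]]
0.065 0.038 [[320.8564 131.4159]]
0.065 0.0405 [[320.8683 131.7223]]
-0.059 0.038 [[320.4678 322.0737]]
-0.059 0.0405 [[320.4729 324.6609]]
-0.065 0.038 [[320.4523 329.6437]]
-0.065 0.0405 [[320.4572 332.3011]]
```

The far bolt is over the base end: tip at row 144, expected 143. The near bolt's tip shows at row 334. If latched it would be at about 325, so it is still riding on the end face and that end is probably slightly high. I'll loosen the fingers and look before mending it.

```bash
python3 - <<'E'
from h import *
o=manip.get_obs();print(o["wrist_force"],o["ft_torque"],o["tool_pos"])
E
```

```text
[-12.2268  -2.5441  21.5503] [-0.6132  2.2986 -0.0385] [0.5417 0.1646 0.041 ]
```

Request:
send_rows(
  steps=[0,0,0,0,0,-0.0005,0.35,0,0,0,0,0,-0.001,0.4,0,0,0,0,0,-0.001,0.4,0,0,0,0,0,-0.001,0.4],
)

```text
time: 8.67
tool_pos: [0.5415, 0.1646, 0.0416]
orientation: [0.74, -0.673, -0.0, 0.001]
wrist_force: [0.4, 0.6, 1.0]
gripper_width: 0.0369
```

```bash
python3 - <<'E'
from h import *
import cv2
go(.5422,.1648,.0405,-84.6);wpic('w7')
a=cv2.imread("pics/w7.png")
cv2.imwrite("pics/w7b.png",cv2.resize(a[100:380,250:390],None,fx=2.1,fy=2.1,interpolation=cv2.INTER_CUBIC))
E
```

```text
t 8.67 at [0.5415 0.1646 0.0416] yaw -84.58616365814551 tilt [-0.0844 -0.0267] F [0.3897 0.6255 0.9709] w 0.03685450654748047
turn [ 0.0015 -0.0003  0.0002] shift [-0.0001 -0.0007  0.0011]
t 8.6667 [0.5415 0.1646 0.0416]
```

View pics/w7.png

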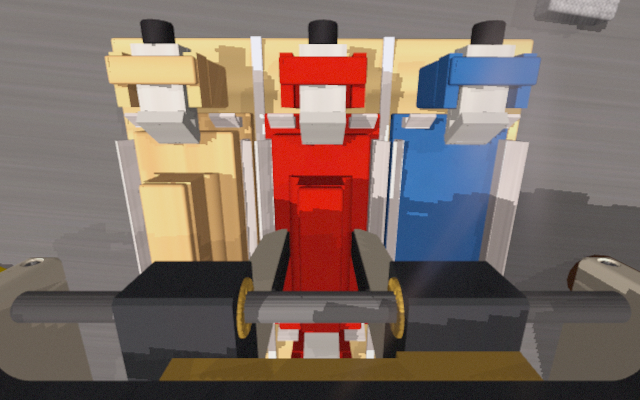

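Request:
send_rows(
  steps=[0,0,0,0,0,-0.02,0.4,0,0,0,0,0,-0.05,0.4,0,0,0,0,0.02,-0.08,0.4,0,0,0,0,0.05,-0.1,0.4,0,0,0,0,0.08,-0.12,0.4,0,0,0,0,0.08,-0.12,0.4,0,0,0,0,0.08,-0.12,0.4],
)

```text
time: 9.3
tool_pos: [0.4623, 0.1574, 0.1634]
orientation: [0.74, -0.673, 0.001, -0.001]
wrist_force: [-0.5, 0.1, 0.5]
gripper_width: 0.0373
```

```bash
python3 - <<'E'
from h import *
import cv2
go(.5422,.1648,.0405,-84.6);wpic('w8')
a=cv2.imread("pics/w8.png")
cv2.imwrite("pics/w8b.png",cv2.resize(a[0:250,200:450],None,fx=2.4,fy=2.4,interpolation=cv2.INTER_CUBIC))
E
```

```text
t 9.3 at [0.4623 0.1574 0.1634] yaw -84.56710432200867 tilt [0.1238 0.0212] F [-0.5456  0.1067  0.4562] w 0.03733879566084112
turn [-0.0022  0.0002  0.0006] shift [ 0.0002 -0.0799  0.123 ]
t 9.3 [0.4623 0.1574 0.1634]
```

View pics/w8b.png

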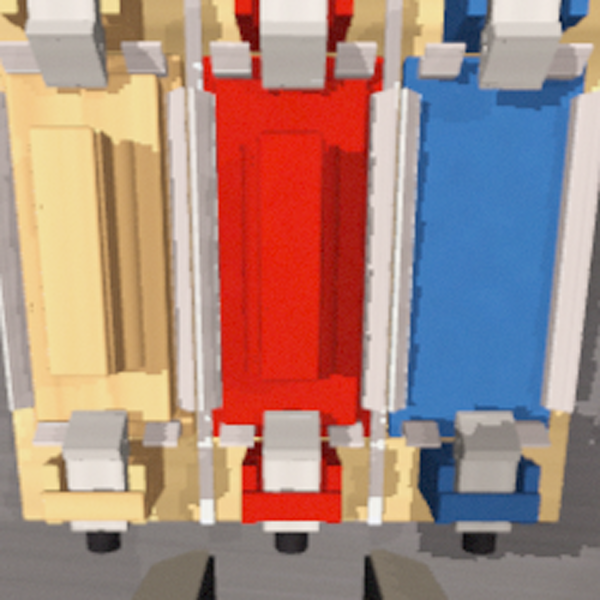

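Both red bolts now match the wood and blue ones: near tips at row ~410 and far tips at row ~88 in the crop. Red is latched. Next is blue.

```bash
python3 -c "
from h import *
go(.474,-.3797,.2,-95.9)"
```

```text
t 9.35 at [0.4623 0.1572 0.162 ] yaw -84.5738169734137 tilt [ 0.0042 -0.0115] F [ 0.5885  0.6174 -0.1751] w 0.03716767293066893
turn [-0.0001 -0.0002  0.1977] shift [ 0.5356  0.0391 -0.0379]
```

Request:
send_rows(
  steps=[0,0,0.198,0.01,0.001,-0.038,0.4,0,0,0.198,0.536,0.039,-0.038,0.7,0,0,0.198,0.536,0.039,-0.038,0.7,0,0,0.198,0.536,0.039,-0.038,0.7,0,0,0.198,0.536,0.039,-0.038,0.7,0,0,0.198,0.536,0.039,-0.038,0.7,0,0,0.198,0.536,0.039,-0.038,0.7,0,0,0.198,0.536,0.039,-0.038,0.7,0,0,0.198,0.536,0.039,-0.038,0.7,0,0,0.198,0.536,0.039,-0.038,0.7,0,0,0.198,0.536,0.039,-0.038,0.7,0,0,0.198,0.536,0.039,-0.038,0.7,0,0,0.198,0.536,0.039,-0.038,0.7,0,0,0.198,0.536,0.039,-0.038,0.7,0,0,0.198,0.536,0.039,-0.038,0.7,0,0,0.198,0.536,0.039,-0.038,0.7,0,0,0.198,0.536,0.039,-0.038,0.7,0,0,0.198,0.536,0.039,-0.038,0.7],
)

```text
time: 10.85
tool_pos: [0.4742, -0.379, 0.1989]
orientation: [-0.67, 0.742, 0.001, 0.0]
wrist_force: [-0.2, -0.3, -0.6]
gripper_width: 0.0651
```

```bash
python3 - <<'E'
from h import *
import cv2
go(.474,-.3797,.2,-95.9);wpic('w9')
cv2.imwrite("pics/scene2.png",manip.capture("scene")[:,:,::-1])
a=cv2.imread("pics/w9.png")
cv2.imwrite("pics/w9c.png",cv2.resize(a[90:270,230:410],None,fx=3.3,fy=3.3,interpolation=cv2.INTER_CUBIC))
a=cv2.imread("pics/scene2.png");cv2.imwrite("pics/s2c.png",cv2.resize(a[135:220,325:440],None,fx=6.5,fy=6.5,interpolation=cv2.INTER_CUBIC))
E
```

```text
t 10.85 at [ 0.4742 -0.379   0.1989] yaw -95.8734722649813 tilt [-0.0634  0.0767] F [-0.1902 -0.3031 -0.6323] w 0.06508223467648457
turn [0.0012 0.0012 0.0005] shift [ 0.0007  0.0002 -0.0011]
t 10.85 [ 0.4742 -0.379   0.1989]
```

View pics/w9c.png

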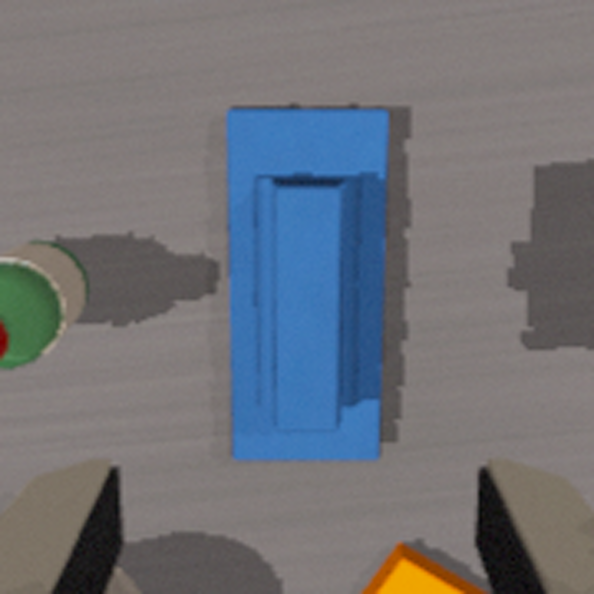

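View pics/s2c.png

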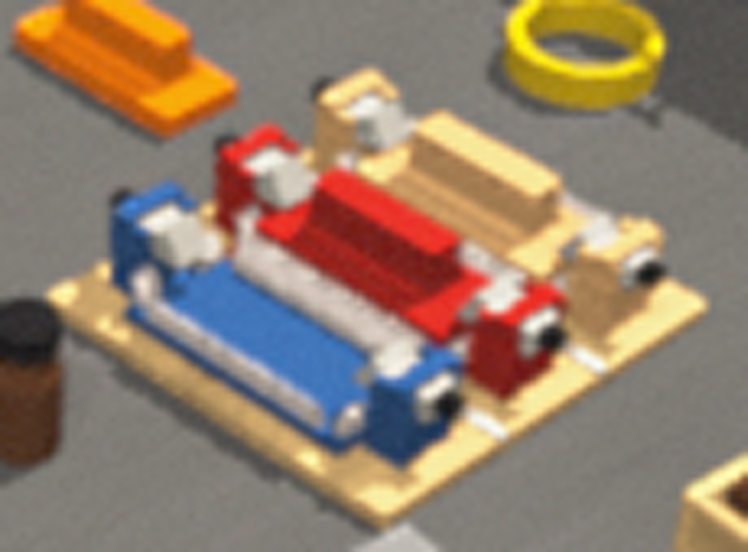

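Red sits level, with bolts like the wood bay's. The blue moulding's base corners in the crop are (228,108), (389,109), (380,460) and (234,460).

```bash
python3 - <<'E'
from h import *
wfit("w9",crop([(228,108),(389,109),(380,460),(234,460)],(230,90),3.3),.016)
wfit("w9",crop([(274,184),(343,184),(338,430),(276,430)],(230,90),3.3),.046)
go(.474,-.3797,.019,-95.9)
E
```

```text
c [ 0.473  -0.3816] len [0.0551 0.129  0.0553 0.1294] ang [-96.1471 174.1351  84.2278  -5.9309]
[[ 0.5402 -0.3609]
 [ 0.5343 -0.4157]
 [ 0.4059 -0.4025]
 [ 0.4115 -0.3475]]
c [ 0.4735 -0.3814] len [0.022  0.0836 0.0213 0.0836] ang [-95.7957 173.7348  84.225   -5.7285]
[[ 0.5162 -0.3749]
 [ 0.514  -0.3968]
 [ 0.4308 -0.3877]
 [ 0.433  -0.3665]]
t 10.95 at [ 0.4745 -0.3789  0.1998] yaw -95.8384872189609 tilt [-0.0133  0.0165] F [ 0.4882 -0.0756  0.3275] w 0.06524116805686364
turn [0.0003 0.0003 0.0011] shift [0.0009 0.0003 0.1808]
```

Request:
send_rows(
  steps=[0,0,0.001,0.0027,0.001,0.03,0.7,0,0,0.001,0.0027,0.001,0.06,0.7,0,0,0.001,0.0027,0.001,0.09,0.7,0,0,0.001,0.0027,0.001,0.12,0.7,0,0,0.001,0.0027,0.001,0.145,0.7,0,0,0.001,0.0027,0.001,0.16,0.7,0,0,0.001,0.0027,0.001,0.17,0.7,0,0,0.001,0.0027,0.001,0.177,0.7,0,0,0.001,0.0027,0.001,0.181,0.7,0,0,0.001,0.0027,0.001,0.181,0.7,0,0,0.001,0.0027,0.001,0.181,0.7],
)

```text
time: 11.87
tool_pos: [0.4739, -0.3819, 0.02]
orientation: [-0.67, 0.742, -0.001, 0.0]
wrist_force: [-0.2, 1.4, 1.0]
gripper_width: 0.0651
```

```bash
python3 -c "
from h import *
go(.4733,-.3815,.019,-95.9)"
```

```text
t 11.87 at [ 0.4739 -0.3819  0.02  ] yaw -95.88147580130088 tilt [ 0.062  -0.0535] F [-0.1753  1.4141  0.9906] w 0.06511664272690926
turn [-0.0012 -0.0008  0.0003] shift [-0.0003  0.0007  0.001 ]
```

Request:
send_rows(
  steps=[0,0,0,0,0.0005,0.001,0.5,0,0,0,0,0.0005,0.001,0,0,0,0,0,0.0005,0.001,0,0,0,0,0,0.0005,0.001,0,0,0,0,0,0.0005,0.001,0,0,0,0,0,0.0005,0.001,0,0,0,0,0,0.0005,0.001,0,0,0,0,0,0.0005,0.001,0],
  grip_force=50,
)

```text
time: 12.53
tool_pos: [0.4734, -0.3819, 0.019]
orientation: [-0.67, 0.742, -0.001, 0.0]
wrist_force: [1.0, 0.8, 0.2]
gripper_width: 0.0239
```

```bash
python3 -c "
from h import *
go(.5494,.0867,.2,-84.6)"
```

```text
t 12.53 at [ 0.4734 -0.3819  0.019 ] yaw -95.8842590685531 tilt [ 0.0611 -0.0522] F [0.9607 0.7943 0.1688] w 0.023893146101701217
turn [-0.0011 -0.0009 -0.1969] shift [-0.4738 -0.0278 -0.1813]
```

Request:
send_rows(
  steps=[0,0,0,0,0,-0.02,0,0,0,0,0,0,-0.05,0,0,0,0,0,0,-0.09,0,0,0,0,0,0,-0.13,0,0,0,0,0,0,-0.16,0,-0.001,-0.001,-0.197,-0.03,0,-0.181,0,-0.001,-0.001,-0.197,-0.474,-0.028,-0.181,0,-0.001,-0.001,-0.197,-0.474,-0.028,-0.181,0,-0.001,-0.001,-0.197,-0.474,-0.028,-0.181,0,-0.001,-0.001,-0.197,-0.474,-0.028,-0.181,0,-0.001,-0.001,-0.197,-0.474,-0.028,-0.181,0,-0.001,-0.001,-0.197,-0.474,-0.028,-0.181,0,-0.001,-0.001,-0.197,-0.474,-0.028,-0.181,0,-0.001,-0.001,-0.197,-0.474,-0.028,-0.181,0,-0.001,-0.001,-0.197,-0.474,-0.028,-0.181,0,-0.001,-0.001,-0.197,-0.474,-0.028,-0.181,0,-0.001,-0.001,-0.197,-0.474,-0.028,-0.181,0,-0.001,-0.001,-0.197,-0.474,-0.028,-0.181,0,-0.001,-0.001,-0.197,-0.474,-0.028,-0.181,0,-0.001,-0.001,-0.197,-0.474,-0.028,-0.181,0],
)

```text
time: 14.2
tool_pos: [0.5493, 0.0866, 0.1992]
orientation: [0.74, -0.673, -0.0, 0.0]
wrist_force: [-0.4, -0.9, -1.6]
gripper_width: 0.0239
```

```bash
python3 -c "
from h import *
go(.549,.0867,.12,-84.6)"
```

```text
t 14.2 at [0.5493 0.0866 0.1992] yaw -84.5575014882121 tilt [-0.0488 -0.0305] F [-0.4212 -0.9466 -1.64  ] w 0.02392887548675511
turn [ 0.0009 -0.0004  0.0007] shift [-0.0001  0.0002  0.0792]
```

Request:
send_rows(
  steps=[0.001,0,0.001,0,0,0.03,0,0.001,0,0.001,0,0,0.06,0,0.001,0,0.001,0,0,0.075,0,0.001,0,0.001,0,0,0.079,0,0.001,0,0.001,0,0,0.079,0,0.001,0,0.001,0,0,0.079,0],
)

```text
time: 14.7
tool_pos: [0.5498, 0.0856, 0.1212]
orientation: [0.739, -0.674, 0.001, -0.0]
wrist_force: [0.9, 0.1, -1.6]
gripper_width: 0.0239
```

```bash
python3 -c "
from h import *
go(.549,.0867,.076,-84.6); wpic('w10')"
```

```text
t 14.7 at [0.5498 0.0856 0.1212] yaw -84.70033202791613 tilt [ 0.0653 -0.0296] F [ 0.9146  0.1109 -1.5692] w 0.023938479596179316
turn [-0.0011 -0.0006 -0.0018] shift [-0.0012  0.0008  0.0452]
t 14.7 [0.5498 0.0856 0.1212]
```

View pics/w10.png

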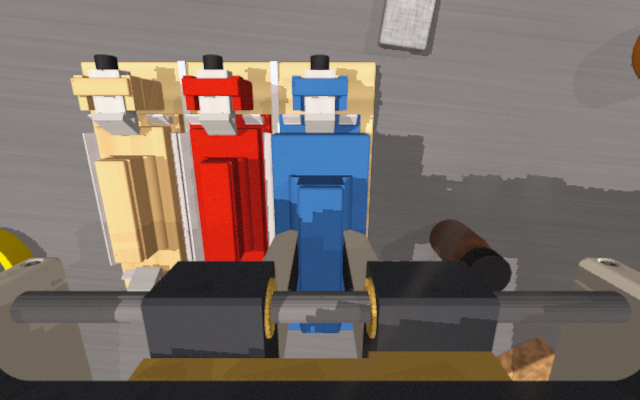

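Blue is centred on its bolt (320 against 319). I'll lower and then press.

Request:
send_rows(
  steps=[-0.001,0,-0.002,-0.001,0.001,0.01,0,-0.001,0,-0.002,-0.001,0.001,0.025,0,-0.001,0,-0.002,-0.001,0.001,0.038,0,-0.001,0,-0.002,-0.001,0.001,0.044,0,-0.001,0,-0.002,-0.001,0.001,0.046,0,-0.001,0,-0.002,-0.001,0.001,0.046,0,-0.001,0,-0.002,-0.001,0.001,0.046,0],
)

```text
time: 15.33
tool_pos: [0.5497, 0.0868, 0.0764]
orientation: [0.74, -0.673, 0.001, -0.001]
wrist_force: [-0.8, 0.5, -1.2]
gripper_width: 0.0238
```

```bash
python3 -c "
from h import *
go(.549,.0867,.0505,-84.6)"
```

```text
t 15.33 at [0.5497 0.0868 0.0764] yaw -84.56015157406627 tilt [ 0.1185 -0.0268] F [-0.8438  0.4646 -1.2217] w 0.023804354722808056
turn [-0.002  -0.0007  0.0007] shift [0.     0.0008 0.0259]
```

Request:
send_rows(
  steps=[-0.002,0,0,0,0.0007,0.004,0,-0.002,0,0,0,0.0007,0.008,0,-0.002,0,0,0,0.0007,0.012,0,-0.002,0,0,0,0.0007,0.016,0,-0.002,0,0,0,0.0007,0.02,0,-0.002,0,0,0,0.0007,0.023,0,-0.002,0,0,0,0.0007,0.026,0,-0.002,0,0,0,0.0007,0.026,0],
)

```text
time: 16.0
tool_pos: [0.5484, 0.0867, 0.0492]
orientation: [0.74, -0.673, -0.0, 0.001]
wrist_force: [0.0, -0.5, -3.4]
gripper_width: 0.0239
```

```bash
python3 -c "
from h import *
go(.549,.0867,.0405,-84.6)"
```

```text
t 16.0 at [0.5484 0.0867 0.0492] yaw -84.56519097448917 tilt [-0.0848 -0.0407] F [ 0.0309 -0.5287 -3.3992] w 0.023936343487648625
turn [ 0.0015 -0.0006  0.0006] shift [ 0.     -0.0007  0.0087]
```

Request:
send_rows(
  steps=[0.001,0,0,0,-0.0003,0.003,0,0.001,0,0,0,-0.0003,0.006,0,0.001,0,0,0,-0.0003,0.0085,0,0.001,0,0,0,-0.0003,0.0095,0,0.001,0,0,0,-0.0003,0.0105,0,0.001,0,0,0,-0.0003,0.0105,0,0.001,0,0,0,-0.0003,0.0105,0],
)

```text
time: 16.58
tool_pos: [0.5485, 0.0867, 0.0409]
orientation: [0.74, -0.673, -0.0, 0.001]
wrist_force: [-13.5, -1.1, 22.6]
gripper_width: 0.0238
```

```bash
python3 -c "
from h import *
go(.549,.0867,.0405,-84.6); wpic('w11')"
```

```text
t 16.58 at [0.5485 0.0867 0.0409] yaw -84.54963026626318 tilt [-0.0694 -0.0487] F [-13.516   -1.0736  22.5608] w 0.02379483897215724
turn [ 0.0013 -0.0007  0.0009] shift [ 0.0001 -0.0005  0.0004]
t 16.5833 [0.5485 0.0867 0.0409]
```

View pics/w11.png

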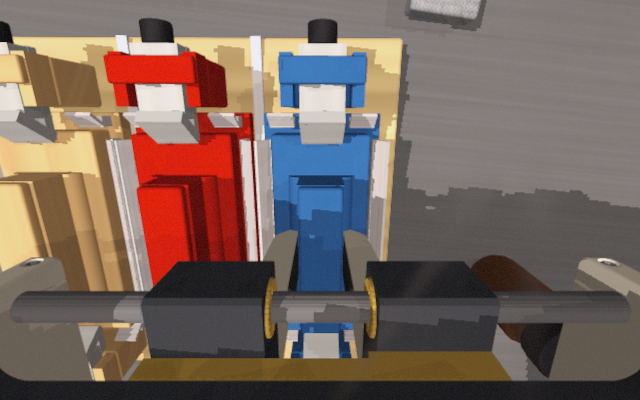

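This matches the red state: same force and same view, with the far bolt over the end at row ~143. I'll release, lift and look.

Request:
send_rows(
  steps=[0,0,0,0,0,-0.0005,0.35,0,0,0,0,0,-0.001,0.4,0,0,0,0,0,-0.001,0.4,0,0,0,0,0,-0.001,0.4,0,0,0,0,0,-0.02,0.4,0,0,0,0,0,-0.05,0.4,0,0,0,0,0.02,-0.08,0.4,0,0,0,0,0.05,-0.1,0.4,0,0,0,0,0.08,-0.12,0.4,0,0,0,0,0.08,-0.12,0.4,0,0,0,0,0.08,-0.12,0.4],
)

```text
time: 17.55
tool_pos: [0.4694, 0.0793, 0.1627]
orientation: [0.74, -0.673, 0.001, -0.001]
wrist_force: [0.7, 0.0, 0.1]
gripper_width: 0.0372
```

```bash
python3 - <<'E'
from h import *
import cv2
go(.549,.0867,.0405,-84.6);wpic('w12')
a=cv2.imread("pics/w12.png")
cv2.imwrite("pics/w12b.png",cv2.resize(a[0:250,120:420],None,fx=2.4,fy=2.4,interpolation=cv2.INTER_CUBIC))
E
```

```text
t 17.55 at [0.4694 0.0793 0.1627] yaw -84.55140890804496 tilt [ 0.166  -0.0332] F [0.6597 0.0488 0.0508] w 0.03721183108976422
turn [-0.0028 -0.0009  0.0008] shift [ 0.0001 -0.0796  0.1224]
t 17.55 [0.4694 0.0793 0.1627]
```

View pics/w12b.png

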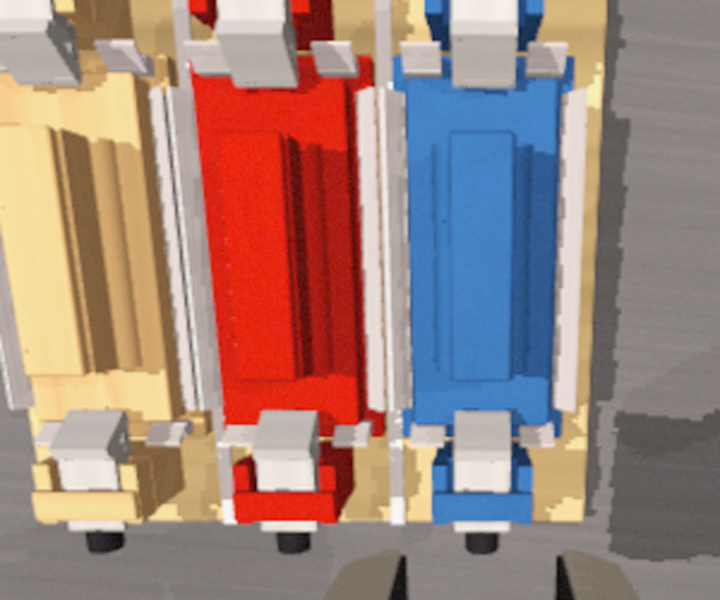

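```bash
python3 - <<'E'
from h import *
import cv2
a=np.radians(5.4);u=np.array([np.cos(a),np.sin(a)])
for n,c in(("w12",(.5494,.0867)),("w12",(.5422,.1648)),("w8",(.5494,.0867)),("w8",(.5422,.1648))):
    T=np.load(f"pics/{n}.npy")
    for s,z in((.059,.0405),(-.059,.0405),(-.065,.0405),(-.065,.038),(-.072,.06),(-.116,.05),(.042,.068),(-.042,.068)): print(n,s,z,(proj("wrist",np.r_[np.array(c)+s*u,z],T)[0,1]+.5)*2.4-.5)
cv2.imwrite("pics/scene3.png",manip.capture("scene")[:,:,::-1])
E
```

```text
w12 0.059 0.0405 86.8848125257078
w12 -0.059 0.0405 409.1175100931593
w12 -0.065 0.0405 423.6127248215449
w12 -0.065 0.038 422.3597141097856
w12 -0.072 0.06 451.911082565935
w12 -0.116 0.05 548.9012759604985
w12 0.042 0.068 123.48306608306217
w12 -0.042 0.068 377.0534592822298
w12 0.059 0.0405 85.79025699640378
w12 -0.059 0.0405 408.31204963075874
w12 -0.065 0.0405 422.8192870243501
w12 -0.065 0.038 421.5720953545639
w12 -0.072 0.06 451.0847776974325
w12 -0.116 0.05 548.1845281542695
w12 0.042 0.068 122.31125503138186
w12 -0.042 0.068 376.13297835326193
w8 0.059 0.0405 88.38233574367368
w8 -0.059 0.0405 409.7297806050573
w8 -0.065 0.0405 424.1853712140048
w8 -0.065 0.038 422.926841314052
w8 -0.072 0.06 452.47590061838383
w8 -0.116 0.05 549.155924989862
w8 0.042 0.068 125.08717477464727
w8 -0.042 0.068 377.8768454084308
w8 0.059 0.0405 87.41071141080967
w8 -0.059 0.0405 408.9421018569007
w8 -0.065 0.0405 423.4055196433366
w8 -0.065 0.038 422.15302915113944
w8 -0.072 0.06 451.6557036107792
w8 -0.116 0.05 548.417777950629
w8 0.042 0.068 124.0372337039654
w8 -0.042 0.068 376.98676489199386
```

All four bolt tips and knobs are where latched ones must be: near tips at row 410 against 409 predicted, far tips at 88 against 87, and a pushed-out near tip would be at about 424. I'll retreat and do a final overview.

Request:
send_rows(
  steps=[0,0,0,0,0.02,-0.03,0.4,0,0,0,0.03,0.03,-0.06,0.4,0,0,0,0.06,0.03,-0.08,0.4,0,0,0,0.1,0.03,-0.08,0.4,0,0,0,0.14,0.03,-0.08,0.4,0,0,0,0.18,0.03,-0.08,0.4,0,0,0,0.18,0.03,-0.08,0.4,0,0,0,0.18,0.03,-0.08,0.4],
)

```text
time: 18.32
tool_pos: [0.4563, -0.1047, 0.2387]
orientation: [0.738, -0.674, -0.002, 0.001]
wrist_force: [0.1, 0.5, -0.4]
gripper_width: 0.0372
```

```bash
python3 - <<'E'
from h import *
import cv2
a=manip.capture("scene")[:,:,::-1];b=manip.capture("top")[:,:,::-1]
cv2.imwrite("pics/s4c.png",cv2.resize(a[100:280,180:460],None,fx=2.8,fy=2.8,interpolation=cv2.INTER_CUBIC));cv2.imwrite("pics/t4.png",b)
E
```

```text
(no output)
```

View pics/s4c.png

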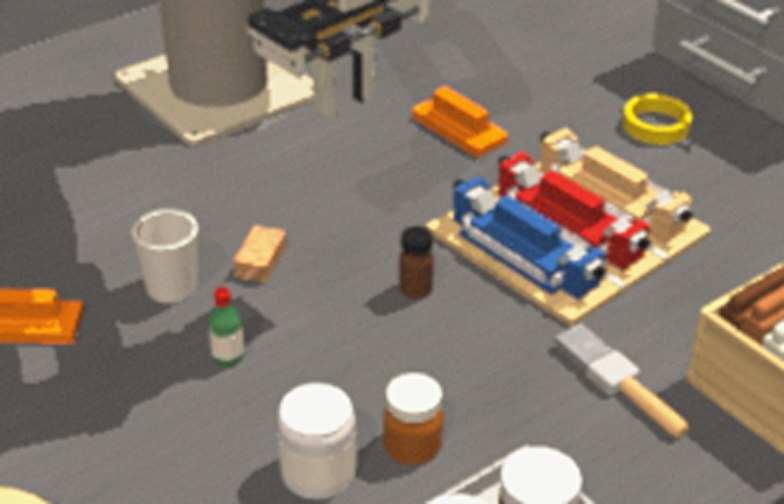

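View pics/t4.png

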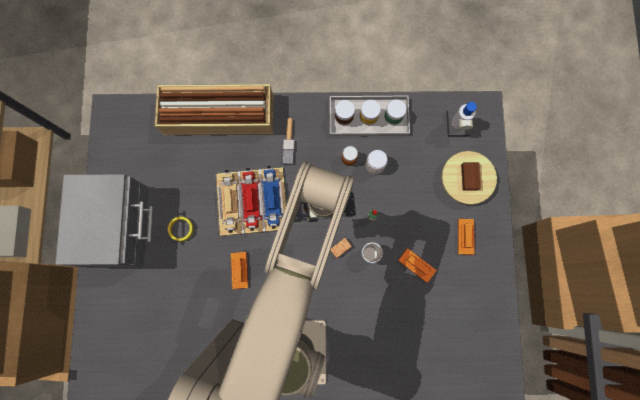

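Both mouldings are seated in their own bays, everything else is undisturbed, and the gripper is clear. I'm handing in.

```bash
python3 -c "
from h import *
print(manip.get_obs()['joint_vel']); print(manip.hand_in())"
```

```text
[ 0.029  -0.02    0.004  -0.0003  0.003  -0.0028]
the job is handed in; nothing more can be done
None
```

I loaded red and then blue into the bays of their own colour, pressed each down until it sat on the floor, let go, and handed the job in at about 18.4 s of the 54 s allowed. The hand-in gave no verdict.

- **Bolts:** in the last wrist picture all four tips and knobs are within about 1 mm of where a latched bolt should be. Near tips were at row 410 against 409 predicted, and far tips at 88 against 87.
- **Level and surroundings:** in the scene and top pictures red and blue lie level, just like the bare-wood moulding. The bare-wood moulding, the orange look-alikes and everything else are where they started, and the gripper is clear of everything.
- **Force:** the highest wrist force I read was about 26 N, at the end of each press.
- **One check that disagreed:** while red was still held at the end of its press, the near bolt looked pushed out by about 7 mm (tip at row 334 against 325 predicted). After I released it, that bolt matched the latched position. I did not work out whether it snapped over on release or I misread the partly hidden view. Blue looked the same at that point and also ended latched.

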